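Advance the pill dispenser by one click

TASK

With a fingertip on top of the blue knurled dial of the pill dispenser, turn it clockwise by friction, exactly one click, so that its red pointer goes from the yellow dot to the green dot and stays there by itself once you lift off. Then press the orange release button all the way down and let it come back up. Grasp and lift nothing, and leave the dish under the spout and the other things around the dispenser where they stand.

Things in the scene. Friction and masses are not known exactly. Their poses are not given: they have to be found in the camera images.
- dispenser: White pill dispenser housing fixed to the shelf, 170 (its x) by 280 (its y) by 50 mm high; origin at the centre of its underside, z up. In its frame the dial's axis is at x 0, y +60 mm and the button's at x 0, y -90 mm; a spout sticks out 40 mm from its -x face at y +60 mm, 26 to 44 mm above the shelf. Its yaw varies by up to 0.6 rad.
- dial_seat: Sprung seat of the blue dial, does not turn; origin on the dial's vertical axis at the centre of its flat top face, 74 mm above the shelf unpressed. Dial: 96 mm disc, 18 mm thick, finely knurled, grippy. It sinks up to 6 mm, from about 3 N on, 1.2 N more per mm (8 N at 4 mm); pressed with 5 to 8 N, 30 to 38 mm off the axis, a fingertip drags it round.
- dial (a joint): Angle of the dial in rad, positive clockwise seen from above. 0: pointer at the yellow dot (start, within 0.06). Clicks (detents) every 0.628 (36 degrees), all round: 0.628 is the green dot, 1.257 and -0.628 the white dots beside. It takes 0.05 to 0.1 N m to leave a detent; past the hump half way (0.31 rad) it snaps on into the green one by itself. The next hump is at 0.94 rad.
- dial_pointer (a point): Point on the red pointer bar of the dial, on its top face, 40 mm from the axis; at joint 0 it lies toward the dispenser's +x from the axis.
- green_dot (a point): Centre of the green dot, diameter 13 mm, on the housing top, 61 mm from the dial's axis, 52 mm above the shelf; the pointer must come to point at it.
- release (a joint): Travel in m of the orange push button: 0 up, 0.006 fully down; a spring of 5 N at full travel brings it back up.
- release_top (a point): Centre of the top face of the orange button (diameter 32 mm), facing up.
- dish: White ceramic pill dish, loose, 84 mm wide, 20 mm high, standing partly under the spout; origin at the centre of its underside. Stays where it is.
- tumbler: Green glass tumbler, loose, 68 mm wide, 90 mm high, origin at the centre of its underside, beside the dial end of the dispenser. Stays where it is.
- spray: White and blue nasal spray bottle, loose, 36 mm wide, 100 mm high, origin at the centre of its underside, beside the button end of the dispenser. Stays where it is.
- teapot_lid: Upturned porcelain teapot lid, loose, 68 mm wide, 24 mm high, resting on its knob, origin at the centre of its underside, beyond the dispenser. Stays where it is.
- tweezers: Steel tweezers lying flat, loose, 120 mm long along their x, 6 mm high, origin under their middle, beyond the dispenser. Stay where they are.

How it is judged:
On the way, in this order (a step that is already met when the one before it is completed fails the run):
1. a fingertip on the dial has begun to turn it clockwise (value of joint dial above 0.2 rad and contact force between the fingers and dial_seat above 0.3 N), for 0.02 s.
2. the dial has clicked into the green detent and stays there with the finger off it (value of joint dial between 0.5283 and 0.7283 rad and velocity of joint dial between -0.1 and 0.1 rad/s and contact force between the fingers and dial_seat below 0.05 N), for 0.2 s.
3. the release button is pressed down (value of joint release above 0.0045 m and value of joint dial between 0.5283 and 0.7283 rad), for 0.05 s.
At the end, for the whole second after the job is handed in: The dial rests in the green detent (0.628 rad, within 0.1), the release button is up again (within 1.5 mm of its top), and dish, tumbler, spray, teapot lid and tweezers are within 20 mm of where they stood (value of joint dial between 0.5283 and 0.7283 rad and value of joint release below 0.0015 m and distance of each of dish, tumbler, spray, teapot_lid, tweezers from where it was at the start of the episode below 0.02 m); the robot touches nothing.
It fails at once if the dial is turned past the green detent over the next hump (value of joint dial above 0.94 rad).
It fails at once if the release button is pressed before the dial has clicked over (value of joint release above 0.003 m and value of joint dial below 0.4 rad).
It fails at once if the dish or a bystander is shifted by more than 25 mm or lifted (distance of any of dish, tumbler, spray, teapot_lid, tweezers from where it was at the start of the episode above 0.025 m or height (world z) of any of dish, tumbler, spray, teapot_lid, tweezers above 0.015 m).
It also fails if it takes over 42 s, if anything falls off the work surface, if the arm or the gripper's body presses on something with over 40 N, if the wrist force passes 120 N, or if a joint passes its speed limit or range.

ROBOT

A 6-joint arm with a two-finger parallel gripper is mounted at the origin on the work surface. World frame = base frame: x ahead of the robot, y to its left, z up, the work surface at z = 0. Lengths are in m, angles in rad, forces in N, time in s.
With the tool pointing down it reaches from about 0.3 to 0.775 m from the base axis. Payload 14.6 kg.
Tool frame: the origin (TCP) lies at the very end of the fingers, on their centre line; the grasp point (between the pads) lies 19 mm behind it; z points along the fingers, y is the line along which they close (so a half turn about z gives the same grasp; the last joint's range is limited). The gripper opens to 85 mm and grips with 20 to 120 N. Pads are 22 mm wide; open, the fingers measure 114 mm over their backs; the gripper's body (76 mm by 85 mm) begins 54 mm behind the grasp point. The pads swing forward as they close: fully open they stand 13 mm farther back than shut.
Start: joints at [1.175, 0.3, 1.521, -0, 1.321, -0.067], TCP at [0.178, 0.521, 0.197] pointing down, gripper open.
Joint ranges: [-3.03, 3.03], [-0.79, 2.21], [0.23, 2.52], [-1.04, 4.18], [0, 3.07], [-2.55, 2.55]. Speed limits (rad/s): [2.22, 2.22, 2.57, 3.14, 3.14, 3.14].

INTERFACE

Orientations are given as a rotation vector (axis times angle).
In Python, from station import monitor, capture, camera_info, close_job, spot_in, tip_of gives the robot as it stands.
- The arm moves only by the shell command python3 -m creep 'ROWS' [OPENING]. ROWS is JSON, a list that holds one entry, the list of rows, each a list of 4 numbers: the shift along the tool's x, y, z in mm, then the turn about the tool's z in rad. In form: [[[x, y, z, turn], ...]]. A call has 1 to 10 rows; each row is the pose to reach, as a shift and turn from the pose commanded when the call began, along the tool's axes at that moment; what a row does not reach only later rows make up. A row lasts 1/10 s, in which the tool goes at most 50 mm and 8.59 degrees, less where a joint would pass 70% of its speed; a pose out of reach is approached as far as the arm can. A call with a gripper value outside its range is refused whole. OPENING is the closure, from 0 (fully open) to 1 (shut), set as the call begins (- or left out, the last holds). The fingers move at their own pace and stop on an object; the grip force is fixed at half the most. Time passes only in rows, so rows that repeat a pose let the fingers close. It gives the time, the measured TCP pose, the force, the opening and the grip force at its end, in the units of the state.
- monitor.state(): the state, without advancing time (a new reading comes with each control period).
- capture(name): name is "side" or "top"; returns the picture (480x640x3 uint8, blue, green, red); there is no depth.
- camera_info(name): a dict with "mtx" (3x3 intrinsics, pixels), "distortion" ([k1, k2, p1, p2, k3] as OpenCV has them; the pictures are not rectified), "extrinsics" (4x4, takes a point from world to camera coordinates). Camera axes: x right, y down, z forward; pixel columns grow to the right and rows downward; lengths in m; the calibration is good to about 2 mm. A picture is of the moment at which its call begins. camera_info takes no time and is no camera call.
- close_job(): hands the job in; it is judged then, once.
Trained networks look in the newest picture that a camera, given by its name, has taken for a name from the list of things; names that differ only in an ending like _2 or _b are one class to them, and where a whole thing is asked for, a point or a joint stands for the part that bears it (a point fixed in the world has none). Each returns a list of dicts, best first, with "score" (0 to 1); they miss things now and then, are a little off and sometimes report something else, mostly with a low value. They report only what shows in the picture. A call takes as long as a camera call.
- spot_in(query, camera): "location" ([column, row] in pixels, amid what is visible of it).
- tip_of(query, camera): "location" ([column, row] in pixels: a listed point, or the origin of a listed thing).
The state is a dict: "time": time; "joint_pos": joint angles; "qvel": joint speeds; "effort": joint torques, N m; "tcp_pos": TCP position; "tool_rot": TCP orientation; "ft_force": force on the tool from outside, world axes, zero at the start; "wrist_torque": the same for the moment, N m; "finger_gap": finger opening in m; "finger_force": force on a finger pad.
Only numpy, scipy, OpenCV 4.12 (cv2) and the standard library are available. Lean on these libraries where they do the work, as an engineer would, in place of code of your own. Each camera call takes 0.05 s, during which the arm holds its last target. There are 200 camera calls.

## Working session

There is one attempt and no reset: what is moved stays moved. The work goes in short steps, Python scripts to look and compute and a shell command to move; the robot and the scene stay as the last step left them, time stands still between calls to the robot, and variables do not carry over. Pictures are saved under pics/ and viewed, at most 10 in all, crops included, and the job is handed in when it is done.

```bash
mkdir -p pics
cat > h.py <<'E'
import numpy as np, cv2
from station import *
def ray(cam,px):
    i=camera_info(cam);K=np.array(i["mtx"],float);D=np.array(i["distortion"],float);E=np.array(i["extrinsics"],float)
    u=cv2.undistortPoints(np.array([[px]],float),K,D)[0,0]
    R=E[:3,:3];t=E[:3,3]
    return -R.T@t, R.T@np.array([u[0],u[1],1.])
def at_z(cam,px,z):
    o,d=ray(cam,px); return o+d*(z-o[2])/d[2]
def proj(cam,p):
    i=camera_info(cam);E=np.array(i["extrinsics"],float)
    r,_=cv2.Rodrigues(E[:3,:3])
    return cv2.projectPoints(np.array(p,float).reshape(-1,1,3),r,E[:3,3],np.array(i["mtx"],float),np.array(i["distortion"],float))[0][:,0]
E
python3 - <<'E'
from h import *
np.set_printoptions(precision=4,suppress=True)
s=monitor.state();print(s)
for c in("top","side"):
    cv2.imwrite(f"pics/{c}0.png",capture(c)); print(c,ray(c,[320,240]))
    for q,z in(("dial_seat",.074),("dial_pointer",.074),("green_dot",.052),("release_top",.055),("dispenser",0),("dish",0),("tumbler",0),("spray",0),("teapot_lid",0),("tweezers",0)):
        for r in tip_of(q,c)[:1]: print(q,r["score"],np.array(r["location"]),at_z(c,r["location"],z))
E
```

```text
{'time': 0.0, 'joint_pos': array([ 1.1754,  0.3005,  1.5216, -0.    ,  1.3207, -0.0666]), 'qvel': array([ 0.0008,  0.0004, -0.0028, -0.001 , -0.0007, -0.0013]), 'effort': array([ -0.0013, -54.3502, -36.1799,  -0.    ,   0.0039,  -0.    ]), 'tcp_pos': array([0.1775, 0.5203, 0.1969]), 'tool_rot': array([-0.5142, -3.099 ,  0.0018]), 'ft_force': array([ 0.4269, -0.2497,  0.1403]), 'wrist_torque': array([ 0.0232, -0.0252, -0.0372]), 'finger_force': 0.0, 'finger_gap': 0.08515523633595859}
top (array([0.4647, 0.0677, 0.9017]), array([ 0.1397, -0.0042, -0.9902]))
dial_seat 0.91 [326.2 268.5] [0.5335 0.0536 0.074 ]
dial_pointer 0.62 [322.6 247.9] [0.5682 0.0597 0.074 ]
green_dot 0.95 [337.7 235.3] [0.593  0.0335 0.052 ]
release_top 0.6 [412.7 237.2] [ 0.59   -0.0965  0.055 ]
dispenser 0.84 [358.8 260.4] [ 0.5548 -0.0071  0.    ]
dish 0.87 [357.5 346.5] [ 0.3996 -0.0043  0.    ]
tumbler 0.64 [251.3 327. ] [0.4333 0.1866 0.    ]
spray 0.82 [464.2 227.5] [ 0.6171 -0.205   0.    ]
teapot_lid 0.64 [281.8 210.8] [0.6461 0.1347 0.    ]
side (array([0.5218, 0.9834, 0.9083]), array([ 0.0383, -0.7456, -0.6653]))
dial_seat 0.87 [336.2 236.6] [0.5373 0.0367 0.074 ]
dial_pointer 0.8 [323.4 244.7] [0.5623 0.0624 0.074 ]
green_dot 0.66 [313.3 242.3] [0.5847 0.0316 0.052 ]
release_top 0.41 [314.4 198.1] [ 0.5902 -0.1137  0.055 ]
dispenser 0.79 [328.9 248.3] [ 0.5535 -0.0081  0.    ]
dish 0.86 [403.8 253.7] [0.3918 0.0023 0.    ]
spray 0.77 [305.1 192.8] [ 0.6182 -0.2043  0.    ]
teapot_lid 0.96 [281.9 295.7] [0.6426 0.1368 0.    ]
```

View pics/top0.png

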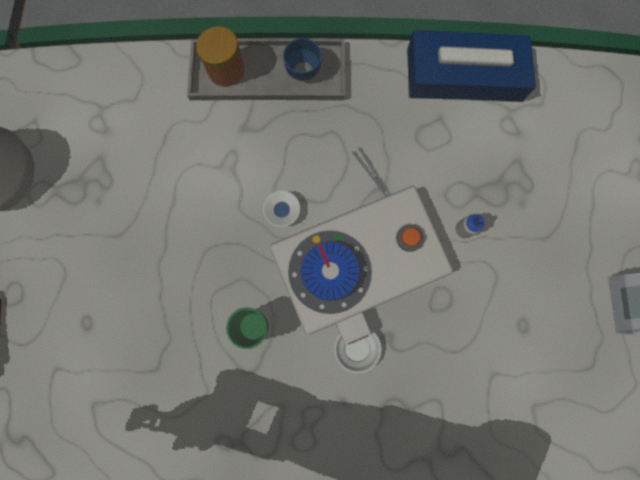

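View pics/side0.png

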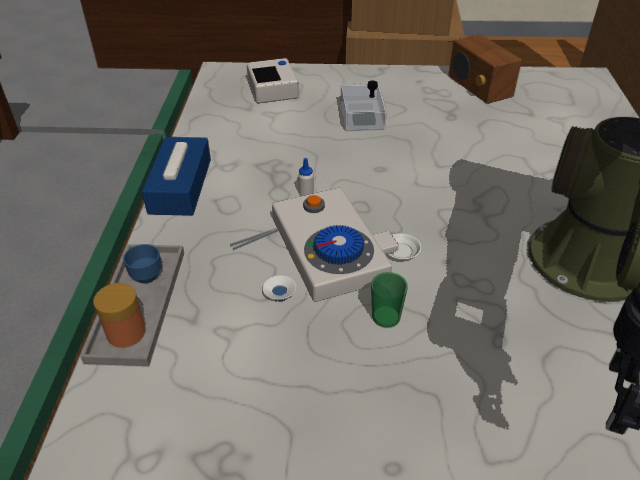

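The top view shows the dial hub at about (331,271) and the pointer aimed at the yellow dot (316,239). The green dot is at (338,237), the button at (411,237) and the tumbler at (248,328). I'll refine these with colour segmentation.

Run:
```python
from h import *
np.set_printoptions(precision=4,suppress=True)
im=cv2.imread("pics/top0.png");hsv=cv2.cvtColor(im,cv2.COLOR_BGR2HSV)
def cen(lo,hi,box,z,n,hull=0):
    m=cv2.inRange(hsv,lo,hi);k=np.zeros_like(m);x0,x1,y0,y1=box;k[y0:y1,x0:x1]=m[y0:y1,x0:x1]
    ys,xs=np.nonzero(k)
    if hull:
        (c,ax,a)=cv2.fitEllipse(cv2.convexHull(np.c_[xs,ys].astype(np.int32)));print(ax)
    else: c=(xs.mean(),ys.mean())
    p=at_z("top",c,z);print(n,len(xs),np.array(c),p);return p
d=cen((100,120,60),(130,255,255),(285,375,228,315),.074,"dial",1)
b=cen((5,150,120),(18,255,255),(395,430,222,252),.058,"button")
y=cen((18,120,100),(35,255,255),(305,330,228,250),.052,"yellow")
g=cen((45,80,40),(85,255,255),(325,350,225,250),.052,"green")
p=cen((0,130,100),(8,255,255),(305,340,235,275),.074,"pointer")
c=d
u=(d-b)[:2];print("D-B",np.linalg.norm(u),"yaw",np.arctan2(u[1],u[0])-np.pi/2)
for q in(y,g,p):
    v=(q-c)[:2];print(np.linalg.norm(v),np.arctan2(v[1],v[0]))
cv2.imwrite("pics/crop.png",cv2.resize(im[170:350,220:480],None,fx=3,fy=3,interpolation=cv2.INTER_CUBIC))
hs=cv2.imread("pics/side0.png");cv2.imwrite("pics/crops.png",cv2.resize(hs[170:340,220:440],None,fx=3,fy=3,interpolation=cv2.INTER_CUBIC))
```

```text
(57.556983947753906, 58.00499725341797)
dial 2264 [330.024  270.6337] [0.53   0.0472 0.074 ]
button 239 [410.8745 236.3431] [ 0.5911 -0.0928  0.058 ]
yellow 42 [315.9286 238.8095] [0.5867 0.0711 0.052 ]
green 39 [337.5897 237.    ] [0.59   0.0337 0.052 ]
pointer 6 [327.5 264.5] [0.5403 0.0514 0.074 ]
D-B 0.15269716402642863 yaw 0.4114115690611384
0.061512953187416064 0.3995903430315148
0.06153992527089295 -0.22104356188898694
0.011095471338322624 0.39250263515400285
```

View pics/crop.png

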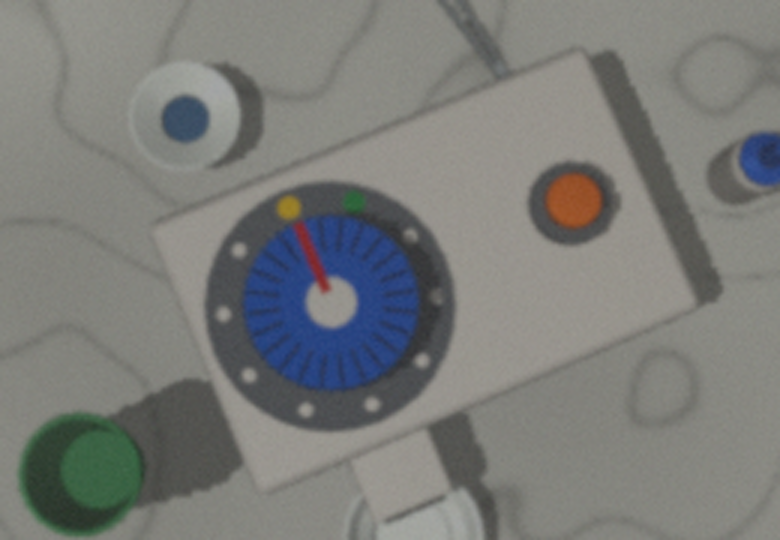

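Measurements agree: dial–button distance is 152.7 mm (150 expected) and both dots lie 61.5 mm from the axis. The dial axis is at (0.530, 0.0475) and the button at (0.590, -0.092). Next I'll work out the approach shift.

```bash
cat >> h.py <<'E'
from scipy.spatial.transform import Rotation as Ro
np.set_printoptions(precision=4,suppress=True)
C=np.array([.530,.0475])
def shift(p):
    s=monitor.state();return Ro.from_rotvec(s["tool_rot"]).inv().apply(np.array(p)-s["tcp_pos"])*1000
def onarc(a,z,r=.034): return [C[0]+r*np.cos(a),C[1]+r*np.sin(a),z]
E
python3 -c "
from h import *
s=monitor.state();print(Ro.from_rotvec(s['tool_rot']).as_matrix());print(shift(onarc(-1.2,.15)))"
```

```text
[[-0.9464  0.3229  0.    ]
 [ 0.3229  0.9464  0.    ]
 [-0.      0.     -1.    ]]
[-508.1533 -359.8961   47.4959]
```

```bash
python3 -m creep '[[[-30,-20,0,0],[-65,-45,0,0],[-100,-70,0,0],[-135,-95,0,0],[-170,-120,0,0],[-205,-145,0,0],[-240,-170,0,0],[-275,-195,0,0],[-310,-220,0,0],[-310,-220,0,0]]]' 1; python3 -c "
from h import *
print(shift(onarc(-1.2,.11)))"
```

```text
time: 2.1
tcp_pos: [0.402, 0.209, 0.1976]
tool_rot: [0.521, 3.097, -0.001]
ft_force: [0.4, 1.0, 0.5]
finger_gap: 0.0
finger_force: 0.0
[-195.7548 -136.6113   87.7395]
```

```bash
python3 -m creep '[[[-30,-20,0,0],[-60,-40,0,0],[-95,-65,0,0],[-130,-90,0,0],[-165,-115,20,0],[-196,-137,45,0],[-196,-137,65,0],[-196,-137,88,0],[-196,-137,88,0],[-196,-137,88,0]]]'
python3 - <<'E'
from h import *
print(shift(onarc(-1.2,.076)));print(monitor.state()["ft_force"])
cv2.imwrite("pics/s1.png",cv2.resize(capture("side")[170:340,220:440],None,fx=3,fy=3,interpolation=cv2.INTER_CUBIC))
E
```

```text
time: 3.1
tcp_pos: [0.5413, 0.0197, 0.1101]
tool_rot: [0.513, 3.099, 0.0]
ft_force: [-0.1, 0.2, 0.1]
finger_gap: -0.0002
finger_force: 0.0
[-2.1995 -3.3808 34.0963]
[-0.0758  0.1597  0.148 ]
```

View pics/s1.png

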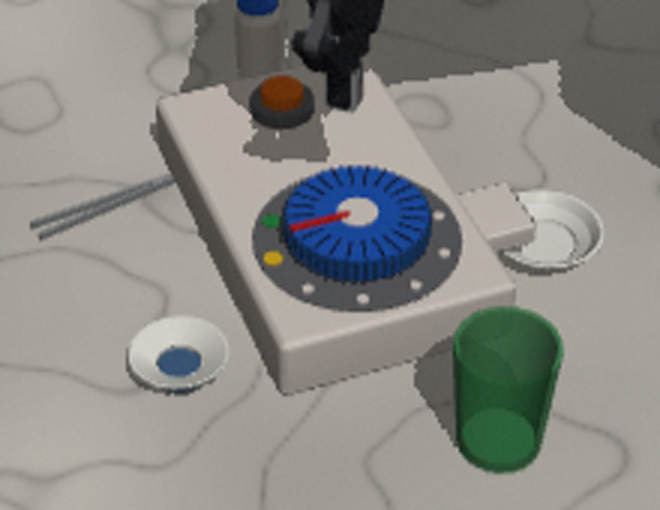

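The fingertip hovers past the far edge of the dial, and the red pointer is visible to the side camera, so I can track it. Next, descend to touch.

```bash
python3 -m creep '[[[-2,-3.4,10,0],[-2,-3.4,22,0],[-2,-3.4,32,0],[-2,-3.4,34,0],[-2,-3.4,36,0],[-2,-3.4,37,0],[-2,-3.4,37,0],[-2,-3.4,37,0]]]'
cat >> h.py <<'E'
def pointer(cam="side"):
    im=capture(cam);h=cv2.cvtColor(im,cv2.COLOR_BGR2HSV)
    m=cv2.inRange(h,(0,130,60),(7,255,255))|cv2.inRange(h,(172,130,60),(180,255,255))
    c=proj(cam,[*C,.074])[0];yy,xx=np.nonzero(m);k=np.hypot(xx-c[0],yy-c[1])<40
    P=np.array([at_z(cam,q,.074)[:2]-C for q in np.c_[xx,yy][k]])
    mu=P.mean(0);a=np.linalg.svd(P-mu)[2][0];a*=np.sign(a@mu)
    print("pointer n",len(P),"centroid r",np.hypot(*mu),"angle",np.arctan2(mu[1],mu[0]),"axis",np.arctan2(a[1],a[0]))
E
python3 - <<'E'
from h import *
pointer();s=monitor.state();print(s["tcp_pos"],s["ft_force"],proj("side",s["tcp_pos"]))
for a in(-1.3,-1.4,-1.5,-1.6,-1.7,-1.8):print(a,shift(onarc(a,.071)))
E
```

```text
time: 3.95
tcp_pos: [0.5421, 0.0154, 0.0727]
tool_rot: [0.514, 3.099, 0.0]
ft_force: [-0.3, 0.6, -0.1]
finger_gap: -0.0003
finger_force: 0.0
pointer n 29 centroid r 0.029745785616330987 angle 0.3694488471927341 axis 0.4188469161945842
[0.5422 0.0154 0.0728] [ 0.5599 -0.4161 -0.4184] [[334.1213 230.174 ]]
-1.3 [ 2.7093 -1.5905  1.7723]
-1.4 [ 5.6074 -3.3657  1.7707]
-1.5 [ 8.6683 -4.8426  1.7689]
-1.6 [11.8613 -6.0067  1.7672]
-1.7 [15.1546 -6.8461  1.7654]
-1.8 [18.5152 -7.3526  1.7636]
```

```bash
python3 -m creep '[[[0,0,1,0],[0,0,1,0],[0,0,1,0]]]'; python3 -m creep '[[[0,0,1,0],[0,0,1,0],[0,0,1,0]]]'
```

```text
time: 4.3
tcp_pos: [0.542, 0.0154, 0.0715]
tool_rot: [-0.514, -3.099, 0.0]
ft_force: [0.7, 0.1, -0.9]
finger_gap: 0.0002
finger_force: 0.0
time: 4.6
tcp_pos: [0.542, 0.0154, 0.0704]
tool_rot: [-0.514, -3.099, 0.0]
ft_force: [0.2, -0.1, -1.0]
finger_gap: 0.0001
finger_force: 0.0
```

```bash
python3 -m creep '[[[0,0,1,0],[0,0,1,0],[0,0,1,0]]]'; python3 -m creep '[[[0,0,1,0],[0,0,1,0],[0,0,1,0]]]'
python3 - <<'E'
from h import *
im=capture("side");pointer();print(monitor.state()["ft_force"],monitor.state()["joint_pos"])
cv2.imwrite("pics/s2.png",cv2.resize(im[190:280,280:400],None,fx=6,fy=6,interpolation=cv2.INTER_CUBIC))
E
```

```text
time: 4.9
tcp_pos: [0.542, 0.0154, 0.0695]
tool_rot: [-0.514, -3.099, -0.0]
ft_force: [0.4, 0.0, 0.5]
finger_gap: -0.0002
finger_force: 0.0
time: 5.2
tcp_pos: [0.542, 0.0154, 0.0684]
tool_rot: [-0.514, -3.099, 0.0]
ft_force: [0.3, 0.0, -0.3]
finger_gap: 0.0002
finger_force: 0.0
pointer n 29 centroid r 0.029745785616330987 angle 0.3694488471927341 axis 0.4188469161945842
[-0.1195 -0.3412 -0.2812] [-0.0391  0.425   1.6733 -0.      1.0433 -1.2811]
```

View pics/s2.png

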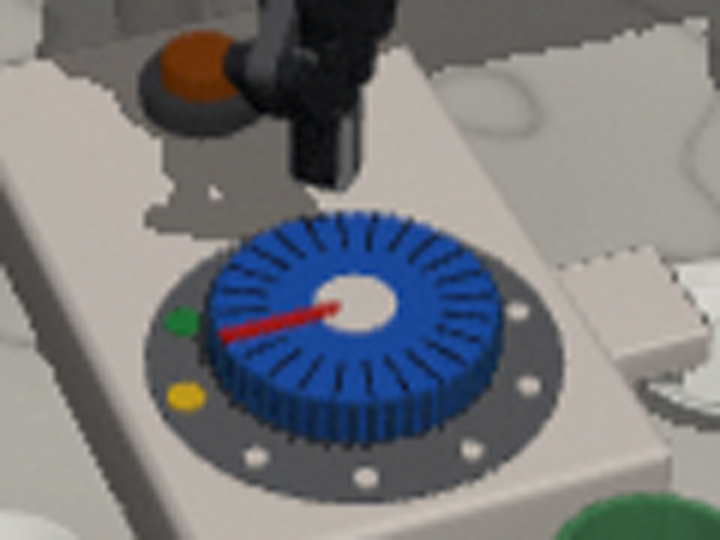

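The fingertip at crop (325,188), i.e. image (334,221), looks well off the predicted TCP pixel (334,231). I'll cross-check the two cameras against each other.

Run:
```python
from h import *
print("pred tip",proj("side",monitor.state()["tcp_pos"]),proj("top",monitor.state()["tcp_pos"]))
im=cv2.imread("pics/side0.png");h=cv2.cvtColor(im,cv2.COLOR_BGR2HSV)
for n,lo,hi,bx,z,top in(("yellow",(18,120,100),(35,255,255),(300,325,245,265),.052,[.5867,.0711,.052]),("green",(45,80,40),(85,255,255),(300,322,232,252),.052,[.59,.0337,.052]),("orange",(5,150,120),(18,255,255),(300,330,190,215),.058,[.5911,-.0928,.058])):
    m=cv2.inRange(h,lo,hi);yy,xx=np.nonzero(m[bx[2]:bx[3],bx[0]:bx[1]]);c=(xx.mean()+bx[0],yy.mean()+bx[2]);print(n,len(xx),c,at_z("side",c,z),"proj of top est",proj("side",top))
im=capture("top");cv2.imwrite("pics/t2.png",cv2.resize(im[170:350,220:480],None,fx=3,fy=3,interpolation=cv2.INTER_CUBIC))
print(proj("side",[[.53,.0475,.074],[.5421,.0155,.074]]))
```

```text
pred tip [[334.1696 231.7478]] [[348.8302 263.8545]]
yellow 26 (np.float64(310.5), np.float64(255.69230769230768)) [0.5881 0.0724 0.052 ] proj of top est [[311.2286 255.272 ]]
green 25 (np.float64(309.96), np.float64(243.12)) [0.5915 0.0344 0.052 ] proj of top est [[310.6821 242.9029]]
orange 120 (np.float64(313.8666666666667), np.float64(200.2)) [ 0.5907 -0.1021  0.058 ] proj of top est [[313.4787 202.7918]]
[[339.6488 240.2204]
 [334.1604 229.7672]]
```

View pics/t2.png

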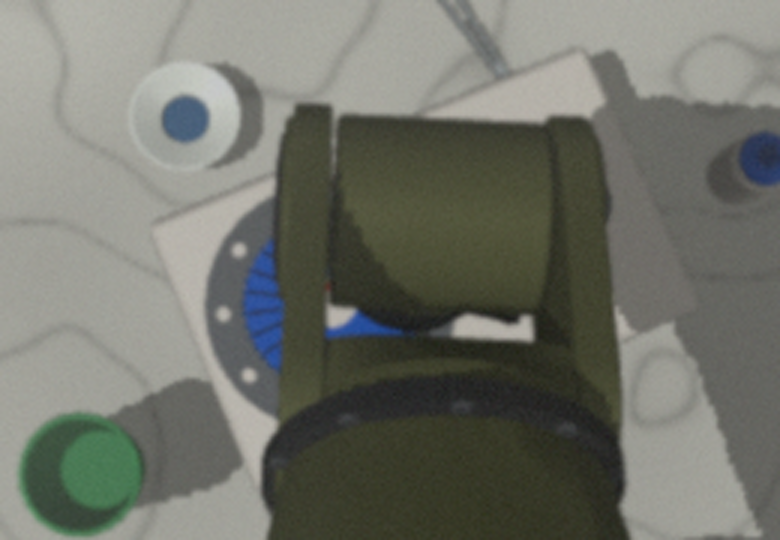

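Run:
```python
from h import *
print(proj("side",[[.1775,.5203,z] for z in(.197,.21,.225,.24)]))
t=np.array([.323,.946,0])*.05
for s in(1,-1):
    print(s,[proj("side",np.array([.1775,.5203,z])+s*t)[0] for z in(.197,.21,.225,.24)])
im=cv2.imread("pics/side0.png").max(2)
for r in range(400,450,3): print(r,"".join("#" if v<45 else "." for v in im[r,590:640]))
s=cv2.imread("pics/s1.png");
```

```text
[[604.6735 419.5258]
 [607.7265 413.9138]
 [611.3339 407.2851]
 [615.0352 400.4862]]
1 [array([602.747 , 452.6295]), array([605.9146, 447.1353]), array([609.661 , 440.6391]), array([613.5095, 433.9684])]
-1 [array([606.4563, 389.177 ]), array([609.4032, 383.4848]), array([612.8817, 376.7678]), array([616.4472, 369.8853])]
400 ..........................####################....
403 ..........................########################
406 ........................##########################
409 .......................###########################
412 .......................###########################
415 ....................#....#########################
418 ........................##########################
421 .................#.....##############...##########
424 .....................#############################
427 ....................#################....#########
430 .....................##############...............
433 ...............................##.................
436 ..................................................
439 ..................................................
442 ..................................................
445 ..................................................
448 ..................................................
```

The start picture separates the two explanations. Its column shift fits fingertips that sit about 29 mm higher than the reported TCP, not sideways of it. I expect contact at a reported z of about 0.045 and will descend while watching the force.

```bash
python3 -m creep '[[[0,0,2,0],[0,0,4,0],[0,0,6,0],[0,0,8,0],[0,0,10,0],[0,0,10,0]]]'; python3 -m creep '[[[0,0,1,0],[0,0,2,0],[0,0,3,0],[0,0,4,0],[0,0,4,0]]]'
```

```text
time: 5.95
tcp_pos: [0.5419, 0.0154, 0.0582]
tool_rot: [-0.514, -3.099, 0.0]
ft_force: [0.3, -0.3, -0.3]
finger_gap: 0.0002
finger_force: 0.0
time: 6.45
tcp_pos: [0.542, 0.0154, 0.0543]
tool_rot: [-0.514, -3.099, 0.0]
ft_force: [0.1, 0.1, 0.2]
finger_gap: -0.0002
finger_force: 0.0
```

```bash
python3 -m creep '[[[0,0,1,0],[0,0,2,0],[0,0,2,0],[0,0,2,0]]]';  python3 -m creep '[[[0,0,1,0],[0,0,2,0],[0,0,2,0],[0,0,2,0]]]'; python3 -c "
from h import *
pointer()"
```

```text
time: 6.85
tcp_pos: [0.542, 0.0154, 0.0525]
tool_rot: [-0.514, -3.099, 0.0]
ft_force: [0.7, -0.2, -0.5]
finger_gap: 0.0001
finger_force: 0.0
time: 7.25
tcp_pos: [0.542, 0.0154, 0.0504]
tool_rot: [-0.514, -3.099, 0.0]
ft_force: [0.3, -0.3, -0.5]
finger_gap: 0.0
finger_force: 0.0
pointer n 31 centroid r 0.029940124589397033 angle 0.36466029949177126 axis 0.4151074731182772
```

No contact at housing height, which confirms the vertical offset. Continuing down.

```bash
python3 -m creep '[[[0,0,1,0],[0,0,2,0],[0,0,2,0],[0,0,2,0]]]';  python3 -m creep '[[[0,0,1,0],[0,0,2,0],[0,0,2,0],[0,0,2,0]]]'|sed -n '2p;4p'; python3 -m creep '[[[0,0,1,0],[0,0,1,0],[0,0,1,0]]]'|sed -n '2p;4p'
```

```text
time: 7.7
tcp_pos: [0.542, 0.0154, 0.0485]
tool_rot: [-0.514, -3.099, 0.0]
ft_force: [-0.2, -0.2, 0.4]
finger_gap: 0.0
finger_force: 0.0
tcp_pos: [0.542, 0.0154, 0.0464]
ft_force: [0.6, -0.1, 0.6]
tcp_pos: [0.542, 0.0154, 0.0455]
ft_force: [-0.4, -0.7, 0.6]
```

Run:
```python
from h import *
im=capture("side")
cv2.imwrite("pics/s3.png",cv2.resize(im[190:280,280:400],None,fx=6,fy=6,interpolation=cv2.INTER_CUBIC))
```

```text
(no output)
```

View pics/s3.png

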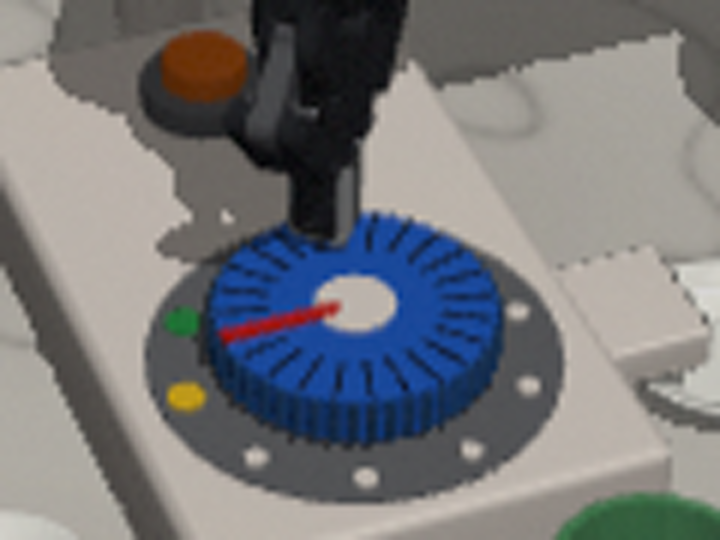

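The tip at crop (325,243), i.e. image (334,230), is now just at the dial's top face at the planned spot. I'll continue in 1 mm steps.

```bash
for i in 1; do python3 -m creep '[[[0,0,1,0],[0,0,1,0],[0,0,1,0]]]'|sed -n '2p;4p'; python3 -m creep '[[[0,0,1,0],[0,0,1,0],[0,0,1,0]]]'|sed -n '2p;4p'; done; python3 -m creep '[[[0,0,1,0],[0,0,1,0],[0,0,1,0]]]'|sed -n '2p;4p'
```

```text
tcp_pos: [0.542, 0.0154, 0.0445]
ft_force: [-0.5, 0.2, 0.9]
tcp_pos: [0.542, 0.0154, 0.0435]
ft_force: [0.0, 1.2, 0.4]
tcp_pos: [0.542, 0.0154, 0.0425]
ft_force: [0.4, -0.9, -0.6]
```

```bash
python3 -m creep '[[[0,0,1,0],[0,0,1,0],[0,0,1,0]]]'|sed -n '2p;4p'; python3 -m creep '[[[0,0,1,0],[0,0,1,0],[0,0,1,0]]]'|sed -n '2p;4p'
```

```text
tcp_pos: [0.542, 0.0154, 0.0415]
ft_force: [-0.4, 0.4, -0.0]
tcp_pos: [0.542, 0.0154, 0.0405]
ft_force: [0.0, -0.0, 0.0]
```

```bash
python3 -m creep '[[[0,0,1,0],[0,0,1,0],[0,0,1,0]]]'|sed -n '2p;4p'; python3 -m creep '[[[0,0,1,0],[0,0,1,0],[0,0,1,0]]]'|sed -n '2p;4p'
python3 - <<'E'
from h import *
im=capture("side")
cv2.imwrite("pics/s4.png",cv2.resize(im[190:280,280:400],None,fx=6,fy=6,interpolation=cv2.INTER_CUBIC))
a=cv2.imread("pics/s3.png")
g=im.max(2)
for r in range(212,246): print(r,"".join("#" if v<45 else "." for v in g[r,318:350]))
E
```

```text
tcp_pos: [0.5421, 0.0154, 0.0397]
ft_force: [-1.0, 0.1, 3.5]
tcp_pos: [0.5421, 0.0154, 0.0386]
ft_force: [-0.6, 1.1, 5.3]
212 ###.....#####.##########........
213 ###.....################........
214 ###.....###############.........
215 ####....#############...........
216 .####################...........
217 ..###################...........
218 ...##################...........
219 ....#################...........
220 .....##############.............
221 .........#########..............
222 ..........########..............
223 ..........########..............
224 ..........########..............
225 ..........########..............
226 ..........########..............
227 ..........########..............
228 ..........########..............
229 ........#.########..............
230 .........#########..............
231 ...#......#..#####..............
232 ................................
233 ................................
234 ................................
235 ................................
236 ................................
237 ................................
238 ................................
239 ................................
240 ................................
241 ................................
242 ................................
243 ................................
244 ................................
245 ................................
```

Contact at z≈0.040, now 5.3 N. Adding about 1 mm, then dragging clockwise along the arc by about 0.4 rad.

```bash
python3 -m creep '[[[0,0,1.2,0],[0,0,1.2,0],[1.3,-0.8,1.2,0],[2.7,-1.6,1.2,0],[4.1,-2.5,1.2,0],[5.6,-3.4,1.2,0],[7.1,-4.1,1.2,0],[8.7,-4.8,1.2,0],[8.7,-4.8,1.2,0]]]'; python3 -c "
from h import *
pointer()
for a in(-1.6,-1.7,-1.8):print(a,shift(onarc(a,.0375)))"
```

```text
time: 11.5
tcp_pos: [0.5326, 0.0136, 0.0376]
tool_rot: [0.514, 3.098, 0.0]
ft_force: [-0.1, -0.8, 5.9]
finger_gap: -0.0
finger_force: 2.8
pointer n 32 centroid r 0.030730952753335747 angle 0.22519132754251933 axis 0.16090476376288768
-1.6 [ 3.4018 -1.2531  0.1111]
-1.7 [ 6.695  -2.0928  0.107 ]
-1.8 [10.0556 -2.5997  0.103 ]
```

The dial followed by about 0.25 rad. Dragging about 0.17 rad more.

```bash
python3 -m creep '[[[1.7,-0.6,0,0],[3.4,-1.2,0,0],[5,-1.7,0,0],[6,-2,0,0],[6,-2,0,0]]]'; python3 -c "
from h import *
pointer()"
```

```text
time: 12.05
tcp_pos: [0.5262, 0.0137, 0.0376]
tool_rot: [0.514, 3.098, 0.0]
ft_force: [-0.4, 0.5, 5.9]
finger_gap: -0.0001
finger_force: 2.9
pointer n 37 centroid r 0.02731626530934204 angle 0.0687097204360485 axis 0.022857719355512392
```

```bash
python3 -m creep '[[[1.7,-0.3,0,0],[3.2,-0.5,0,0],[3.2,-0.5,0,0]]]'; python3 -c "
from h import *
pointer()"; python3 -m creep '[[[3.2,-0.5,-3,0],[3.2,-0.5,-10,0],[3.2,-0.5,-25,0],[3.2,-0.5,-45,0],[3.2,-0.5,-45,0],[3.2,-0.5,-45,0],[3.2,-0.5,-45,0]]]'; python3 -c "
from h import *
pointer();print(shift([.590,-.0925,.06]), shift([.590,-.0925,.031]))
im=cv2.imread('pics/side0.png')
"
```

```text
time: 12.4
tcp_pos: [0.5229, 0.0143, 0.0375]
tool_rot: [0.514, 3.099, 0.0]
ft_force: [-0.2, 0.3, 5.3]
finger_gap: 0.0002
finger_force: 2.9
pointer n 34 centroid r 0.028036638560016612 angle -0.010878422853542149 axis -0.1260305300892302
time: 13.15
tcp_pos: [0.519, 0.0148, 0.0815]
tool_rot: [-0.514, -3.098, 0.0]
ft_force: [-1.0, 0.1, -0.2]
finger_gap: 0.0001
finger_force: 0.0
pointer n 34 centroid r 0.029877827078444868 angle -0.21572883881768404 axis -0.20597196107468452
[-101.8899  -78.6419   21.3249] [-101.9328  -78.6293   50.3249]
```

The pointer has snapped to -0.21 rad (green dot at -0.22), so the dial is in the green detent with the finger off. Next, the button: its top is at about z 0.065, so I expect contact at a reported z of about 0.031.

```bash
python3 -m creep '[[[-30,-23,0,0],[-60,-46,0,0],[-90,-69,0,0],[-102,-78.5,0,0],[-102,-78.5,10,0],[-102,-78.5,25,0],[-102,-78.5,35,0],[-102,-78.5,40,0],[-102,-78.5,40,0],[-102,-78.5,40,0]]]'
python3 - <<'E'
from h import *
pointer();im=capture("side")
cv2.imwrite("pics/s5.png",cv2.resize(im[170:280,270:400],None,fx=5,fy=5,interpolation=cv2.INTER_CUBIC))
E
```

```text
time: 14.2
tcp_pos: [0.5908, -0.0921, 0.0426]
tool_rot: [0.513, 3.099, -0.0]
ft_force: [0.4, -0.3, 0.9]
finger_gap: 0.0002
finger_force: 0.0
pointer n 34 centroid r 0.029877827078444868 angle -0.21572883881768404 axis -0.20597196107468452
```

View pics/s5.png

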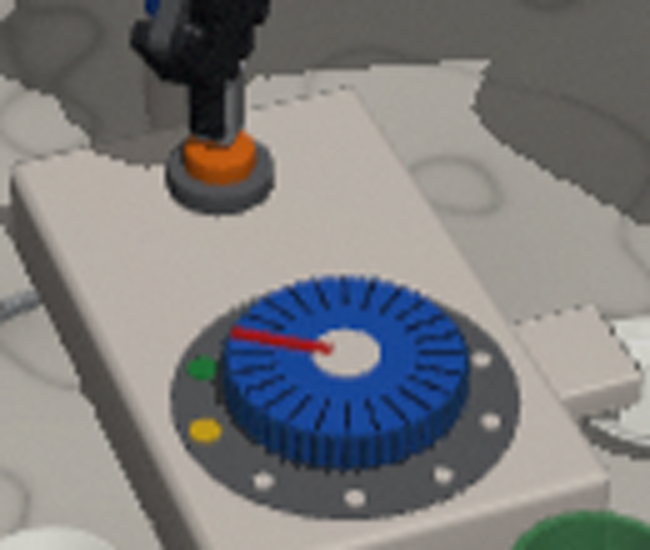

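The fingertip (215,140) is right above the orange button (220,158), and the pointer is on green, allowing for parallax. Pressing down in steps.

```bash
python3 -m creep '[[[0,0,4,0],[0,0,8,0],[0,0,11,0],[0,0,13,0],[0,0,13,0],[0,0,13,0]]]'|sed -n '2p;4p'; python3 -m creep '[[[0,0,1,0],[0,0,2,0],[0,0,2,0],[0,0,2,0]]]'|sed -n '2p;4p'
```

```text
tcp_pos: [0.5914, -0.0925, 0.0318]
ft_force: [-11.5, 2.6, 28.2]
tcp_pos: [0.5916, -0.0925, 0.0315]
ft_force: [-19.5, 4.0, 46.2]
```

```bash
python3 -m creep '[[[0,0,-2.5,0],[0,0,-2.5,0],[0,0,-2.5,0]]]'|sed -n '2p;4p'
python3 - <<'E'
from h import *
pointer();im=capture("side")
a=im[185:225,290:340];b=cv2.imread("pics/side0.png")[185:225,290:340]
cv2.imwrite("pics/s6.png",cv2.resize(np.hstack([b,a]),None,fx=8,fy=8,interpolation=cv2.INTER_CUBIC))
E
```

```text
tcp_pos: [0.5914, -0.0925, 0.0319]
ft_force: [-8.3, 3.3, 23.5]
pointer n 34 centroid r 0.029877827078444868 angle -0.21572883881768404 axis -0.20597196107468452
```

View pics/s6.png

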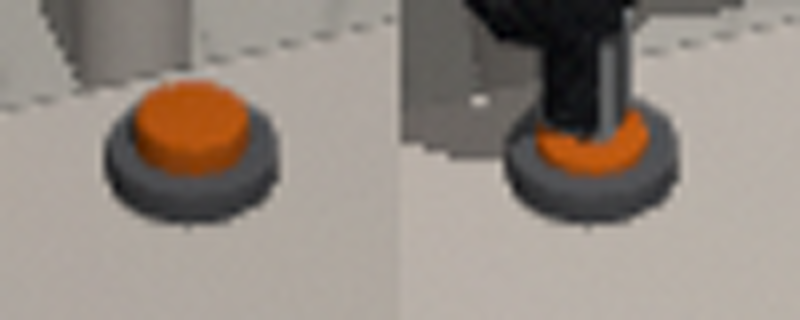

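In the right half the orange side wall has vanished: the finger sits on the button, which is fully down. Now I'll lift off and check.

```bash
python3 -m creep '[[[0,0,-3,0],[0,0,-8,0],[0,0,-20,0],[0,0,-45,0],[0,0,-75,0],[0,0,-100,0],[0,0,-100,0],[0,0,-100,0],[0,0,-100,0],[0,0,-100,0]]]'|sed -n '1,4p'
python3 - <<'E'
from h import *
pointer()
im=capture("side");h=cv2.cvtColor(im,cv2.COLOR_BGR2HSV);h0=cv2.cvtColor(cv2.imread("pics/side0.png"),cv2.COLOR_BGR2HSV)
for x in(h0,h):
    m=cv2.inRange(x[190:215,300:330],(5,150,60),(18,255,255));yy,xx=np.nonzero(m);print(len(xx),xx.mean(),yy.mean())
for q in("dish","spray","teapot_lid","tumbler","tweezers"):
    for r in tip_of(q,"side")[:1]:print(q,r["score"],at_z("side",r["location"],0))
E
```

```text
time: 16.7
tcp_pos: [0.5902, -0.0923, 0.1287]
tool_rot: [-0.514, -3.097, -0.0]
ft_force: [0.3, -0.1, -0.1]
pointer n 35 centroid r 0.029500613769349905 angle -0.2182783351538983 axis -0.19947400507643648
137 13.503649635036496 10.693430656934307
138 13.53623188405797 10.659420289855072
dish 0.6 [0.3915 0.0013 0.    ]
spray 0.75 [ 0.6168 -0.2087  0.    ]
teapot_lid 0.56 [0.6441 0.1385 0.    ]
tumbler 0.97 [0.4405 0.1851 0.    ]
```

The button is back up, the dial is in the green detent, and the bystanders I could detect are unmoved. Handing in.

```bash
python3 -c "
from station import *
print(close_job())"
```

```text
the job is handed in; nothing more can be done
None
```

The dial is turned one click and rests at the green dot, the orange button went fully down and came back up, and the job is handed in. The dish, tumbler, spray and teapot lid read as unmoved; the camera did not pick out the tweezers, and no verdict came back.

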